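# Pin the drilling jig's pivot with its R-clip

## Task

Take the R-clip out of its wooden rack and secure the pivot pin of the bead-drilling jig with it: from above, feel the straight leg into the pin's cross-hole, then press the clip down until its bent leg has ridden over the pin and closed round it, fully home. Do not force it, leave the other things on the bench alone, and let go of the clip.

Things in the scene. Friction and masses are not known exactly. Their poses are not given: they have to be found in the camera images.
- clip: R-clip, 60 g. Red grip 30 mm (its x, -8 to 22) by 14 mm (y, centred) by 36 mm (z 0 to 36); grip it across the 14 mm. Origin: on the straight leg's axis at the grip's underside, z up. Straight leg: 5 mm wire, round end, down to z -92. Springy bent leg: 5 mm wire on the +x side, in the x-z plane. Starts hanging upright in the rack, x and y along the rack's.
- leg_tip (a point): free end of the clip's straight leg, 92 mm below the clip's origin; 18 mm lower than the bent leg's end, so it enters the hole well before the bent leg meets the pin
- spring_leg (a joint): bent leg sprung open, rad: 0 relaxed, about 0.1 as its pinch passes the pin's widest part, near 0 (under 0.04) when closed round the pin. Stiffness 6 N m/rad. Relaxed, it bows round a 24 mm circle centred at the clip's x -1, z -50, pinches in to x 7.5 (wire centre) at z -62, and flares to x 15.5 at its end, z -74.
- rack: fixed wooden rack; top board 90 mm (its x) by 64 mm (y), its top 100 mm above the bench, foot 110 by 80 mm. The clip's legs hang through a slot 29 mm (x, -6 to 23) by 7.5 mm (y); its grip rests on the board. Origin: on the bench under the clip's straight leg, z up. Lift the clip straight up over 100 mm to clear it.
- jig: fixed bead-drilling jig. Dark plate 110 by 206 by 12 mm (its x -55 to 55, y -150 to 56); yellow cheeks up to z 98 at y -36 to -24 and -106 to -94; grey arm between, up to z 97. Steel pivot pin, 24 mm diameter, along its y, axis at z 80; its bare end sticks out on the +y side to y 20 to 44. Origin: on the bench under the hole's middle position, z up.
- hole_nominal (a point): fixed point on top of the pin, 92 mm above the bench, at the middle position of the vertical through cross-hole (7 mm wide, dark spot on top). The pin has end play: it and its hole stand anywhere within 12 mm of here either way along the jig's y (x always 0), and stay unless pushed along y by over about 12 N. The hole is 32 mm from the pin's bare end.
- clip_home (a point): fixed point 130 mm above the bench over hole_nominal: height of the clip's origin when fully home, upright, clip's y along the jig's y either way round (bent leg on either side of the pin). Pushing the bent leg over the pin takes about 5 to 12 N; then it pulls itself in and stops firmly. Over 30 N between clip and jig is forcing it.
- oil: yellow oil bottle, 48 mm diameter, 120 mm tall, origin at the centre of its underside; leave alone
- chuck_key: steel T-shaped chuck key, about 100 by 60 by 18 mm, lying; leave alone
- bead_tray: blue tray of beads, 90 by 120 by 30 mm, origin at the centre of its underside; leave alone
There are look-alikes about, which are no part of the job. What is shaped like the clip but green, pink or purple is not meant.

How it is judged:
By the outcome, as a careful person would: the job done as asked, in the order asked, and still so for the second after the job is handed in, with the robot touching nothing.
It also fails if it takes over 69 s, if anything falls off the work surface, if the arm or the gripper's body presses on something with over 40 N, if the wrist force passes 120 N, or if a joint passes its speed limit or range.

## Robot

A 7-joint arm with a two-finger parallel gripper is mounted at the origin on the work surface. World frame = base frame: x ahead of the robot, y to its left, z up, the work surface at z = 0. Lengths are in mm, angles in rad, forces in N, time in s.
With the tool pointing down it reaches from about 425 to 800 mm from the base axis. Payload 8.3 kg.
Tool frame: the origin (TCP) lies on the centre line of the jaws, within the pads' length; the fingertips stand 11 mm ahead of it and the grasp point (between the pads) lies 8 mm behind it; z points along the fingers, y is the direction in which the jaws open and shut (so a half turn about z gives the same grasp; the last joint's range is limited). The gripper opens to 85 mm and grips with 20 to 120 N. Pads are 22 mm wide; open, the fingers measure 114 mm over their backs; the gripper's body (76 mm by 85 mm) begins 54 mm behind the grasp point. The pads swing forward as they close: fully open they stand 13 mm farther back than shut.
Start: joints at [-0.063, 0.383, 0.016, 1.37, -0.006, 1.388, -0.046], TCP at [624.982, 0.047, 221.879] pointing down, gripper open.
Joint ranges: [-2.95, 2.95], [-0.25, 2.06], [-1.52, 1.56], [0.18, 2.33], [-1.44, 4.58], [0.02, 2.06], [-3.01, 3.01]. Speed limits (rad/s): [2.39, 2.39, 3.01, 3.01, 3.14, 3.14, 3.14].

## Interface

Orientations are given as a rotation vector (axis times angle).
In Python, from station import sensors, camera, calibration, workorder, boxes_of, cut_out gives the robot as it stands.
- The arm moves only by the shell command python3 -m jog 'ROWS'. ROWS is JSON, a list of rows, each an object with "claw": the closure in counts, from 0 (fully open) to 255 (shut); "offset": the shift along the tool's x, y, z in m, a list of three; "rotation": the turn, a rotation vector about the tool's x, y, z in rad, a list of three. A call has 1 to 5 rows; each row is the pose to reach, as a shift and turn from the pose commanded when the call began, along the tool's axes at that moment; what a row does not reach only later rows make up. A row lasts 1/12 s, in which the tool goes at most 41.7 mm and 7.16 degrees, less where a joint would pass 70% of its speed; a pose out of reach is approached as far as the arm can. A call with a gripper value outside its range is refused whole. The fingers move at their own pace and stop on an object; the grip force is fixed at half the most. Time passes only in rows, so rows that repeat a pose let the fingers close. It gives the time, the measured TCP pose, the force and the opening at its end, in the units of the state.
- sensors.get_state(): the state, without advancing time (a new reading comes with each control period).
- camera(name): name is "scene" or "side" or "wrist"; returns the picture (400x640x3 uint8, blue, green, red); there is no depth.
- calibration(name): a dict with "fx", "fy", "cx", "cy" (pixels), "k1" (the pictures are not rectified: a ray, as slopes to the right and down, at radius r is drawn at 1 + k1 r^2 times it, then the intrinsics apply), "pose" (4x4, takes a point from camera to world coordinates); the wrist camera has in their place "hand_eye" (4x4, takes a point from camera to tool coordinates, whose origin is the TCP and whose axes are the flange's). Camera axes: x right, y up, looking along -z (the intrinsics and any distortion apply to the point x, -y, -z); pixel columns grow to the right and rows downward; lengths in mm; the calibration is good to about 2 mm. A picture is of the moment at which its call begins: read the wrist's pose just before it. calibration takes no time and is no camera call.
- workorder.close_job(): hands the job in, once; it reports no verdict.
Trained networks look in the newest picture that a camera, given by its name, has taken for a name from the list of things; names that differ only in an ending like _2 or _b are one class to them, and where a whole thing is asked for, a point or a joint stands for the part that bears it (a point fixed in the world has none). Each returns a list of dicts, best first, with "confidence" (0 to 1); they miss things now and then, are a little off and sometimes report something else, mostly with a low value. They report only what shows in the picture. A call takes as long as a camera call. They do not tell look-alikes from the thing itself.
- boxes_of(camera, label): "box" ([left, top, right, bottom] in pixels, round what is visible of it).
- cut_out(camera, label): "pixels" (400x640 bool, what is visible of it) and "box" ([left, top, right, bottom] in pixels, round what is visible of it).
The state is a dict: "clock": time; "qpos": joint angles; "qd": joint speeds; "joint_efforts": joint torques, N m; "tcp_pos": TCP position; "orientation": TCP orientation; "wrist_force": force on the tool from outside, world axes, zero at the start; "ft_torque": the same for the moment, N m; "grip_width": opening from 0.0 (shut) to 1.0 (fully open).
Only numpy, scipy, OpenCV 4.12 (cv2) and the standard library are available. Lean on these libraries where they do the work, as an engineer would, in place of code of your own. Each camera call takes 0.05 s, during which the arm holds its last target.

## Working session

There is one attempt and no reset: what is moved stays moved. The work goes in short steps, Python scripts to look and compute and a shell command to move; the robot and the scene stay as the last step left them, time stands still between calls to the robot, and variables do not carry over. Pictures are saved under pics/ and viewed, and the job is handed in when it is done.

```bash
ls; mkdir -p pics; python3 - <<'E'
from station import *
import cv2,json
for n in ("scene","side","wrist"):
    cv2.imwrite(f"pics/{n}0.png",camera(n)); c=calibration(n); print(n,c)
print(sensors.get_state())
E
```

```text
pics
scene {'fx': 410.6739374357311, 'fy': 410.6739374357311, 'cx': 322.79000340863917, 'cy': 199.29632578330418, 'k1': -0.00384622719620834, 'pose': array([[-8.76018429e-01, -4.03760419e-01,  2.63759806e-01,
         8.56971364e+02],
       [ 4.82086925e-01, -7.48486800e-01,  4.55367662e-01,
         4.70646789e+02],
       [ 1.35612949e-02,  5.26065618e-01,  8.50335850e-01,
         9.71297593e+02],
       [ 0.00000000e+00,  0.00000000e+00,  0.00000000e+00,
         1.00000000e+00]])}
side {'fx': 363.5748664474081, 'fy': 363.5748664474081, 'cx': 317.1330494910938, 'cy': 196.09814269590535, 'k1': -0.03849342499314171, 'pose': array([[ 9.98404392e-01,  1.42144695e-02, -5.46499670e-02,
         5.22930386e+02],
       [-5.23005670e-02,  5.97681494e-01, -8.00025926e-01,
        -7.05421666e+02],
       [ 2.12913298e-02,  8.01607622e-01,  5.97471254e-01,
         6.30182441e+02],
       [ 0.00000000e+00,  0.00000000e+00,  0.00000000e+00,
         1.00000000e+00]])}
wrist {'fx': 305.7005489391401, 'fy': 305.7005489391401, 'cx': 321.9980177244788, 'cy': 191.3306734039569, 'k1': -0.0160021
[... 363 characters left out ...]
])}
{'clock': 0.15, 'qpos': array([-0.0629016 ,  0.38407916,  0.01639349,  1.37092984, -0.00628562,
        1.38821504, -0.04652271]), 'qd': array([ 0.0002292 , -0.00089043,  0.00129685, -0.00281779, -0.00109507,
        0.00107955, -0.00023534]), 'joint_efforts': array([ 3.13456680e-03, -6.28150821e+01,  8.46451297e-01, -3.72163582e+01,
        1.68576470e-02,  1.09401988e-02, -6.53258235e-05]), 'tcp_pos': array([6.24580538e+02, 2.52403232e-02, 2.21079728e+02]), 'orientation': array([-2.22063720e+00, -2.22070058e+00,  1.79647953e-03]), 'wrist_force': array([-0.30210546,  0.01303936, -0.12918558]), 'ft_torque': array([ 0.04217331,  0.06587913, -0.05859565]), 'grip_width': 1.0000617587552727}
```

View pics/scene0.png

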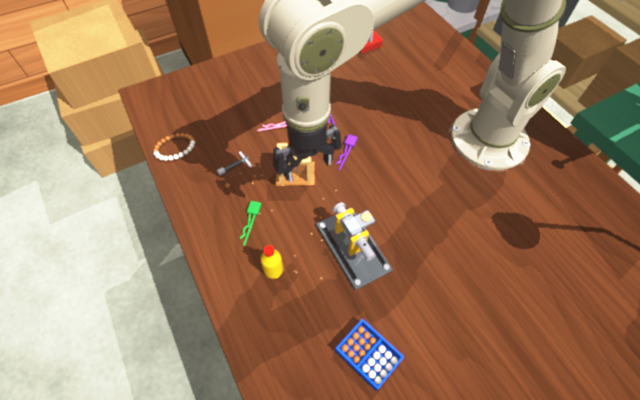

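View pics/side0.png

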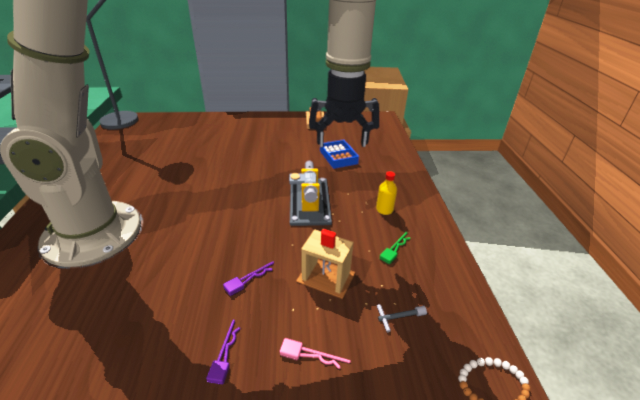

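View pics/wrist0.png

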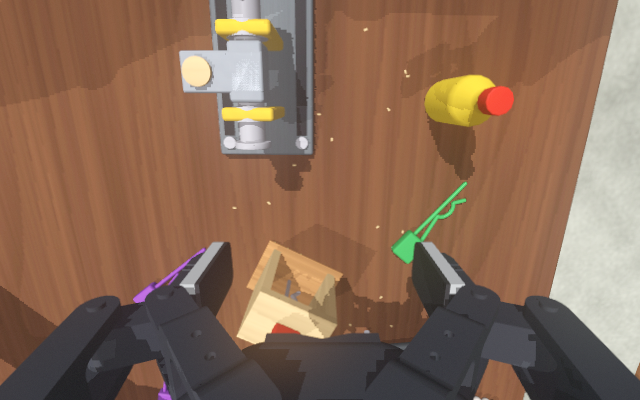

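The clip meant is red and stands in the rack at side (328,238). The look-alikes are green at side (395,248), pink (315,352), purple (248,278) and purple (223,352). All of those lie on the bench and have the wrong colour. I'll enlarge the rack and jig to confirm.

```bash
python3 - <<'E'
import cv2,numpy as np
s=cv2.imread('pics/side0.png');c=cv2.imread('pics/scene0.png');w=cv2.imread('pics/wrist0.png')
a=cv2.resize(s[150:300,270:370],None,fx=4,fy=4,interpolation=2)
b=cv2.resize(c[190:290,310:400],(400,444),interpolation=2)
o=np.zeros((600,800,3),np.uint8);o[:600,:400]=a;o[:444,400:]=b
cv2.imwrite('pics/crop1.png',o)
E
```

```text
(no output)
```

View pics/crop1.png

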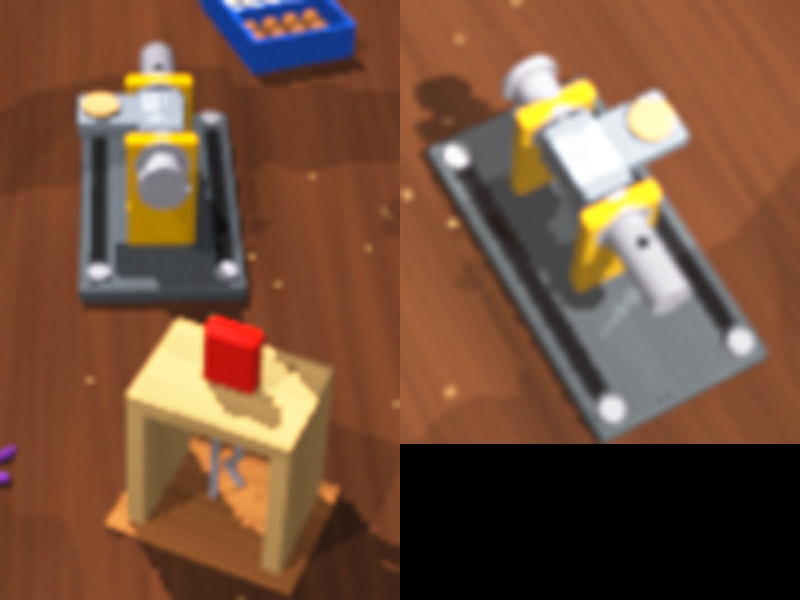

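The crop confirms it: the red R-clip hangs in the rack with its bent leg on the image-right side. The jig's bare pin end points toward the tray (world +y), and the hole is near scene (364.7,244.5).

```bash
cat > h.py <<'E'
import numpy as np,cv2
from scipy.spatial.transform import Rotation as R
from station import *
def campose(n,st=None):
    c=calibration(n)
    if n!='wrist': return c,c['pose']
    T=np.eye(4);T[:3,:3]=R.from_rotvec(st['orientation']).as_matrix();T[:3,3]=st['tcp_pos']
    return c,T@c['hand_eye']
def pix(n,uv,z,st=None):
    c,P=campose(n,st); uv=np.atleast_2d(uv).astype(float)
    K=np.array([[c['fx'],0,c['cx']],[0,c['fy'],c['cy']],[0,0,1]])
    s=cv2.undistortPoints(uv[:,None],K,np.array([c['k1'],0,0,0,0]))[:,0]
    d=np.c_[s[:,0],-s[:,1],-np.ones(len(s))]@P[:3,:3].T
    o=P[:3,3]; t=(z-o[2])/d[:,2]
    return (o+d*t[:,None])
def proj(n,X,st=None):
    c,P=campose(n,st); X=np.atleast_2d(X).astype(float)
    p=(X-P[:3,3])@P[:3,:3]; s=np.c_[p[:,0]/-p[:,2],-p[:,1]/-p[:,2]]
    s=s*(1+c['k1']*(s**2).sum(1))[:,None]
    return np.c_[s[:,0]*c['fx']+c['cx'],s[:,1]*c['fy']+c['cy']]
E
python3 - <<'E'
from h import *
np.set_printoptions(suppress=True,precision=1)
print("rack top",pix('side',[[315,230],[301.8,250],[342.8,262.5],[353.3,242.5]],100)[:,:2])
cr=np.array([[430,152],[605,440],[767,353]]);cr=(cr-[400,0])/4.444+[310,190]
print("plate",pix('scene',cr,12)[:,:2])
print("hole",pix('scene',[[364.7,244.5]],92)[:,:2])
cs=np.array([[80,293],[247,287]])/4+[270,150]
print("plate side",pix('side',cs,12)[:,:2])
g=np.array([[207,318],[263,330]])/4+[270,150]
print("grip top back/front",pix('side',g,136)[:,:2])
b=boxes_of('side','clip');print(b)
E
```

```text
rack top [[ 560.4 -118.3]
 [ 530.6 -178. ]
 [ 610.5 -214.9]
 [ 638.6 -159.5]]
plate [[610.9  17.3]
 [611.6 219.2]
 [505.4 219.5]]
hole [[557.6 156.7]]
plate side [[503.3   6.9]
 [611.7   9.8]]
grip top back/front [[ 571.6 -157. ]
 [ 599.2 -166.8]]
[{'box': [226.5, 264.9, 277.2, 295.0], 'confidence': 0.91}, {'box': [323.6, 231.4, 340.0, 272.4], 'confidence': 0.85}, {'box': [206.4, 322.1, 236.6, 387.1], 'confidence': 0.76}, {'box': [380.2, 233.7, 407.6, 262.4], 'confidence': 0.75}, {'box': [279.9, 340.8, 338.0, 364.6], 'confidence': 0.7}]
```

```bash
python3 -m jog '[{"claw":0,"offset":[-0.04,-0.01,0],"rotation":[0,0,-0.12]},{"claw":0,"offset":[-0.08,-0.02,0],"rotation":[0,0,-0.24]},{"claw":0,"offset":[-0.12,-0.03,0],"rotation":[0,0,-0.36]},{"claw":0,"offset":[-0.155,-0.04,0],"rotation":[0,0,-0.48]},{"claw":0,"offset":[-0.167,-0.041,0],"rotation":[0,0,-0.6]}]'
python3 -m jog '[{"claw":0,"offset":[0,0,0],"rotation":[0,0,-0.12]},{"claw":0,"offset":[0,0,0],"rotation":[0,0,-0.24]},{"claw":0,"offset":[0,0,0],"rotation":[0,0,-0.36]},{"claw":0,"offset":[0,0,0],"rotation":[0,0,-0.48]},{"claw":0,"offset":[0,0,0],"rotation":[0,0,-0.517]}]'
python3 - <<'E'
from h import *
s=sensors.get_state();im=camera('wrist');cv2.imwrite('pics/w1.png',im)
print(s['clock'],s['tcp_pos'],s['orientation'],s['wrist_force'],s['qpos'])
np.save('w1.npy',np.r_[s['tcp_pos'],s['orientation']])
for d in cut_out('wrist','clip')[:3]+cut_out('wrist','rack')[:2]: print(d['box'],d['confidence'],cv2.minAreaRect(np.argwhere(d['pixels'])[:,::-1].astype(np.float32)))
E
```

```text
clock: 0.62
tcp_pos: [581.2, -174.9, 221.9]
orientation: [1.469, 2.776, -0.006]
wrist_force: [-1.2, -0.5, -0.1]
grip_width: 0.996
clock: 1.03
tcp_pos: [583.8, -167.0, 221.6]
orientation: [-0.696, -3.063, -0.0]
wrist_force: [0.2, 0.7, 0.0]
grip_width: 1.002
1.0333 [ 583.79587012 -167.0371803   221.58958891] [-6.95749539e-01 -3.06294664e+00 -1.98593364e-04] [0.22571693 0.72051967 0.03930793] [ 0.28315745  0.34772621 -0.07572979  1.41922146  0.02614374  1.376247
  1.33094883]
[391.8, 236.4, 485.7, 270.9] 0.92 ((439.97064208984375, 256.11767578125), (94.10382080078125, 24.01102638244629), 14.03624439239502)
[199.6, 4.0, 319.7, 56.5] 0.88 ((260.3000183105469, 25.899999618530273), (123.87815856933594, 29.96331024169922), 26.56505012512207)
[57.3, 50.2, 166.6, 103.1] 0.82 ((114.22937774658203, 73.93119812011719), (31.22513771057129, 113.1192855834961), 73.3007583618164)
[290.9, 116.6, 362.3, 230.3] 0.86 ((326.1399841308594, 172.4622344970703), (70.05630493164062, 110.76283264160156), 1.5911403894424438)
```

View pics/w1.png

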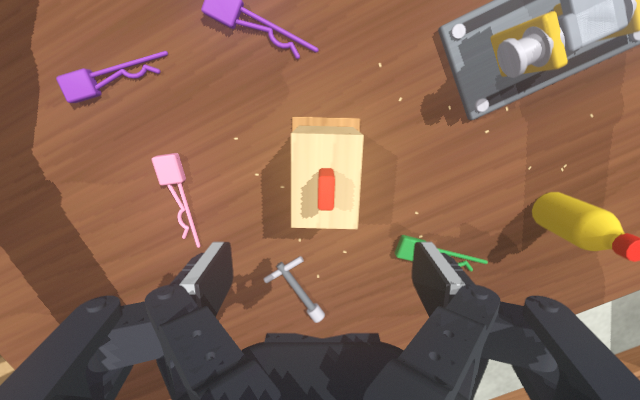

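The wrist view shows the rack almost square under the jaws, with the red grip at about (326,189). The pink clip (170,170), green clip (410,250) and chuck key (300,290) lie clear of it. Next I'll measure the red grip's edges and the rack corners.

```bash
python3 - <<'E'
from h import *
np.set_printoptions(suppress=True,precision=2)
im=cv2.imread('pics/w1.png');v=np.load('w1.npy');st=dict(tcp_pos=v[:3],orientation=v[3:])
hsv=cv2.cvtColor(im,cv2.COLOR_BGR2HSV);m=((hsv[...,0]<8)|(hsv[...,0]>172))&(hsv[...,1]>180)&(hsv[...,2]>90)
m[:,:290]=0;m[:,360:]=0
a=np.argwhere(m)[:,::-1].astype(np.float32);r=cv2.minAreaRect(a);print(r,cv2.boxPoints(r))
cv2.imwrite('pics/w1c.png',cv2.resize(im[105:240,270:380],None,fx=4,fy=4,interpolation=2))
bx=cv2.boxPoints(r)
T=R.from_rotvec(v[3:]).as_matrix()
tl=lambda X:(X-v[:3])@T
print('box@136',tl(pix('wrist',bx,136,st)))
rk=[[292,134],[363,133],[357.5,229],[291,228]]
P=pix('wrist',rk,100,st);print('rack',P,tl(P),P.mean(0),tl(P.mean(0)))
E
```

```text
((326.26995849609375, 192.4513397216797), (14.83373737335205, 32.92690658569336), 3.814074993133545) [[317.77 208.38]
 [319.96 175.53]
 [334.77 176.52]
 [332.58 209.37]]
box@136 [[-11.24  -3.44  85.58]
 [ 16.46  -1.61  85.6 ]
 [ 15.66  10.19  85.6 ]
 [-12.09   8.73  85.58]]
rack [[ 531.12 -171.22  100.  ]
 [ 557.39 -114.26  100.  ]
 [ 639.12 -155.47  100.  ]
 [ 610.47 -212.95  100.  ]] [[ 45.63 -26.52 121.62]
 [ 46.54  36.19 121.62]
 [-44.97  34.33 121.56]
 [-43.97 -29.88 121.56]] [ 584.52 -163.47  100.  ] [  0.81   3.53 121.59]
```

View pics/w1c.png

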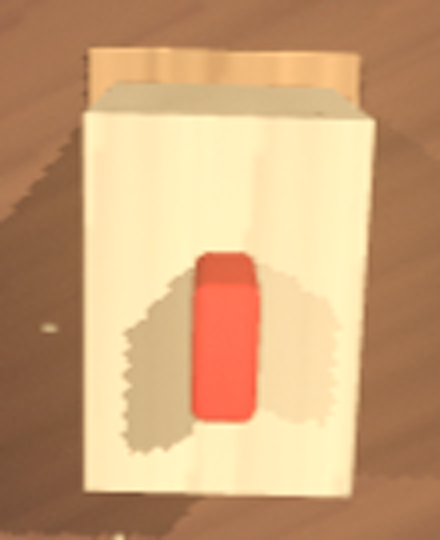

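```bash
python3 - <<'E'
from h import *
np.set_printoptions(suppress=True,precision=2)
v=np.load('w1.npy');st=dict(tcp_pos=v[:3],orientation=v[3:]);T=R.from_rotvec(v[3:]).as_matrix()
c=np.array([[194,284],[259,286],[254,421],[191,420]])/4+[270,105]-0.4
P=pix('wrist',c,136,st);t=(P-v[:3])@T
print(t,t.mean(0),P.mean(0));e=(t[0]+t[1]-t[2]-t[3]);print(np.degrees(np.arctan2(e[1],e[0])))
E
```

```text
[[ 16.4   -3.09  85.6 ]
 [ 16.     9.86  85.6 ]
 [-12.51   9.16  85.58]
 [-12.3   -3.8   85.58]] [ 1.9   3.03 85.59] [ 583.35 -163.46  136.  ]
1.3961684393269627
```

```bash
python3 -m jog '[{"claw":60,"offset":[0.002,0.003,0.03],"rotation":[0,0,0.025]},{"claw":90,"offset":[0.002,0.003,0.06],"rotation":[0,0,0.025]},{"claw":90,"offset":[0.002,0.003,0.085],"rotation":[0,0,0.025]},{"claw":90,"offset":[0.002,0.003,0.1],"rotation":[0,0,0.025]},{"claw":90,"offset":[0.002,0.003,0.1],"rotation":[0,0,0.025]}]'
python3 - <<'E'
from h import *
s=sensors.get_state();im=camera('wrist');cv2.imwrite('pics/w2.png',im)
cv2.imwrite('pics/s2.png',cv2.resize(camera('side')[160:310,240:440],None,fx=4,fy=4))
print(s['clock'],s['tcp_pos'],s['orientation'],s['wrist_force'],s['grip_width'])
E
```

```text
clock: 1.6
tcp_pos: [580.9, -162.7, 117.6]
orientation: [-0.746, -3.044, 0.0]
wrist_force: [-0.6, 1.0, -0.0]
grip_width: 0.644
1.6 [ 580.90069797 -162.72733653  117.55972275] [-7.45755250e-01 -3.04432172e+00  1.20887371e-04] [-0.64739961  0.95142959 -0.03995345] 0.6441744728615378
```

View pics/w2.png

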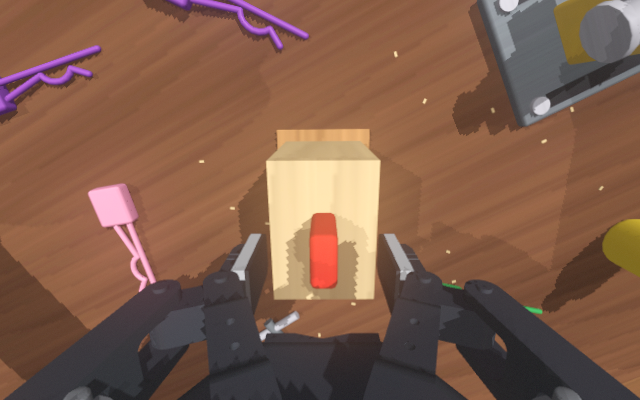

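View pics/s2.png

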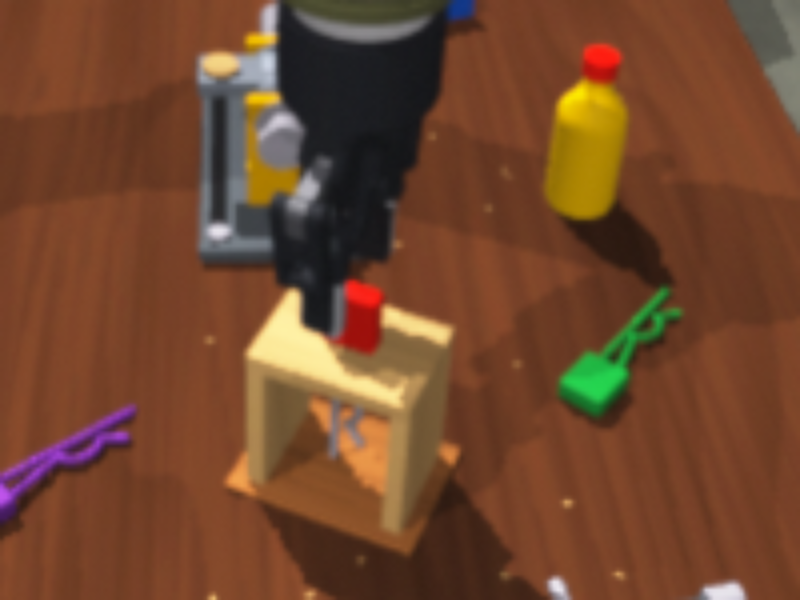

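The grip at (323,250) is centred between the pads, at x≈250 and 398. I'll let the arm settle, then close.

```bash
python3 -m jog '[{"claw":120,"offset":[0,0,0],"rotation":[0,0,0]},{"claw":150,"offset":[0,0,0],"rotation":[0,0,0]}]'
```

```text
clock: 1.87
tcp_pos: [584.6, -163.6, 123.8]
orientation: [0.745, 3.049, 0.0]
wrist_force: [-0.4, -0.2, 0.9]
grip_width: 0.419
```

```bash
python3 -m jog '[{"claw":150,"offset":[0.001,0,0.004],"rotation":[0,0,0]},{"claw":150,"offset":[0.001,0,0.006],"rotation":[0,0,0]},{"claw":150,"offset":[0.001,0,0.006],"rotation":[0,0,0]},{"claw":255,"offset":[0.001,0,0.006],"rotation":[0,0,0]},{"claw":255,"offset":[0.001,0,0.006],"rotation":[0,0,0]}]'
python3 -m jog '[{"claw":255,"offset":[0,0,0],"rotation":[0,0,0]},{"claw":255,"offset":[0,0,0],"rotation":[0,0,0]},{"claw":255,"offset":[0,0,0],"rotation":[0,0,0]},{"claw":255,"offset":[0,0,0],"rotation":[0,0,0]}]'
```

```text
clock: 2.28
tcp_pos: [582.7, -162.9, 116.1]
orientation: [0.745, 3.052, 0.0]
wrist_force: [-3.2, 1.1, 14.0]
grip_width: 0.143
clock: 2.62
tcp_pos: [582.8, -163.0, 116.2]
orientation: [0.745, 3.052, 0.0]
wrist_force: [-0.5, 1.1, 2.6]
grip_width: 0.14
```

```bash
python3 -m jog '[{"claw":255,"offset":[0,0,-0.015],"rotation":[0,0,0]},{"claw":255,"offset":[0,0,-0.045],"rotation":[0,0,0]},{"claw":255,"offset":[0,0,-0.08],"rotation":[0,0,0]},{"claw":255,"offset":[0,0,-0.12],"rotation":[0,0,0]},{"claw":255,"offset":[0,0,-0.15],"rotation":[0,0,0]}]'
python3 -m jog '[{"claw":255,"offset":[0,0,0],"rotation":[0,0,0]},{"claw":255,"offset":[0,0,0],"rotation":[0,0,0]}]'
python3 - <<'E'
from h import *
s=sensors.get_state();print(s['tcp_pos'],s['orientation'],s['wrist_force'])
im=camera('side');cv2.imwrite('pics/s3.png',cv2.resize(im[110:310,240:440],(800,600)))
E
```

```text
clock: 3.03
tcp_pos: [582.7, -163.0, 268.8]
orientation: [0.745, 3.051, 0.0]
wrist_force: [1.1, -0.5, -0.6]
grip_width: 0.141
clock: 3.2
tcp_pos: [583.6, -163.1, 267.9]
orientation: [0.744, 3.048, 0.0]
wrist_force: [-0.3, -0.4, -1.7]
grip_width: 0.142
[ 583.56530294 -163.0956497   267.89543683] [7.43923794e-01 3.04811736e+00 1.49031753e-04] [-0.28722291 -0.37913842 -1.71337513]
```

View pics/s3.png

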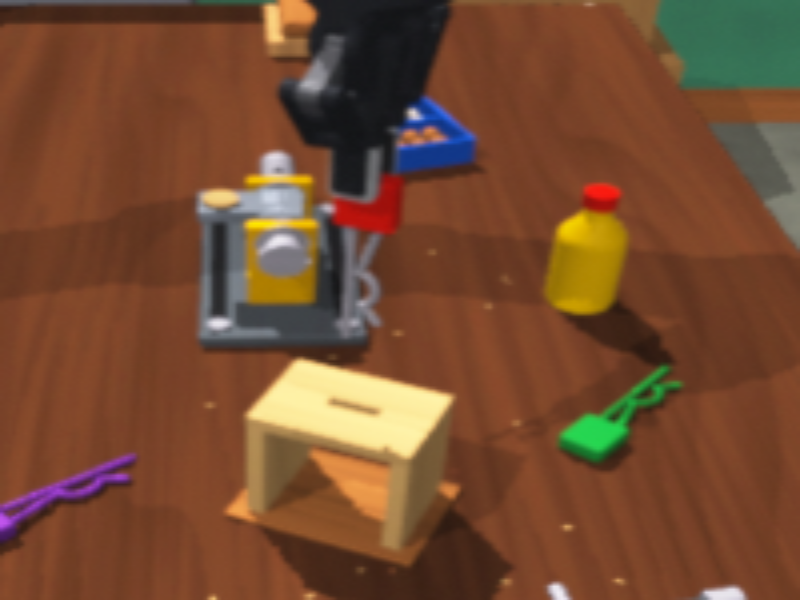

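The clip hangs in the jaws clear of the rack, straight leg at (345,320) and bent leg on the +x side (375,320). I'll carry it over to the jig.

```bash
python3 -m jog '[{"claw":255,"offset":[0.015,0.025,0],"rotation":[0,0,-0.04]},{"claw":255,"offset":[0.035,0.055,0],"rotation":[0,0,-0.12]},{"claw":255,"offset":[0.053,0.087,0],"rotation":[0,0,-0.2]},{"claw":255,"offset":[0.071,0.118,0],"rotation":[0,0,-0.28]},{"claw":255,"offset":[0.09,0.15,0],"rotation":[0,0,-0.36]}]'
python3 - <<'E'
from h import *
s=sensors.get_state();print(s['tcp_pos'],R.from_rotvec(s['orientation']).as_matrix())
E
```

```text
clock: 3.67
tcp_pos: [570.5, 12.9, 263.5]
orientation: [-0.181, -3.133, 0.001]
wrist_force: [1.7, -0.7, 0.1]
grip_width: 0.141
[570.49356705  12.90097542 263.48582754] [[-9.93347941e-01  1.15085615e-01 -3.89480369e-03]
 [ 1.15087539e-01  9.93355316e-01 -2.72705251e-04]
 [ 3.83753950e-03 -7.19134571e-04 -9.99992378e-01]]
```

```bash
python3 -m jog '[{"claw":255,"offset":[0.006,0.035,0],"rotation":[0,0,-0.06]},{"claw":255,"offset":[0.013,0.07,0],"rotation":[0,0,-0.118]},{"claw":255,"offset":[0.02,0.105,0],"rotation":[0,0,-0.118]},{"claw":255,"offset":[0.024,0.132,0],"rotation":[0,0,-0.118]},{"claw":255,"offset":[0.026,0.143,0],"rotation":[0,0,-0.118]}]'
python3 -m jog '[{"claw":255,"offset":[0,0,0],"rotation":[0,0,0]},{"claw":255,"offset":[0,0,0],"rotation":[0,0,0]},{"claw":255,"offset":[0,0,0],"rotation":[0,0,0]}]'
python3 - <<'E'
from h import *
s=sensors.get_state();im=camera('wrist');cv2.imwrite('pics/w4.png',im)
np.save('w4.npy',np.r_[s['tcp_pos'],s['orientation']])
print(s['clock'],s['tcp_pos'],s['orientation'],s['wrist_force'])
cv2.imwrite('pics/s4.png',cv2.resize(camera('side')[80:230,240:440],(800,600)))
cv2.imwrite('pics/c4.png',cv2.resize(camera('scene')[170:290,290:450],(800,600)))
E
```

```text
clock: 4.08
tcp_pos: [560.7, 162.2, 263.5]
orientation: [0.009, -3.137, -0.002]
wrist_force: [-0.3, 0.7, -1.1]
grip_width: 0.142
clock: 4.33
tcp_pos: [563.0, 154.7, 264.7]
orientation: [-0.005, -3.14, 0.002]
wrist_force: [0.2, -0.6, -0.7]
grip_width: 0.142
4.3333 [563.02306983 154.69744005 264.68760385] [-4.60041402e-03 -3.13979047e+00  2.31583290e-03] [ 0.17349078 -0.58543478 -0.73107674]
```

View pics/w4.png

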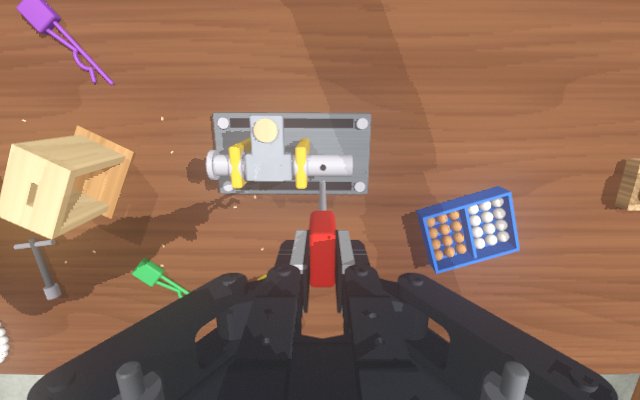

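View pics/s4.png

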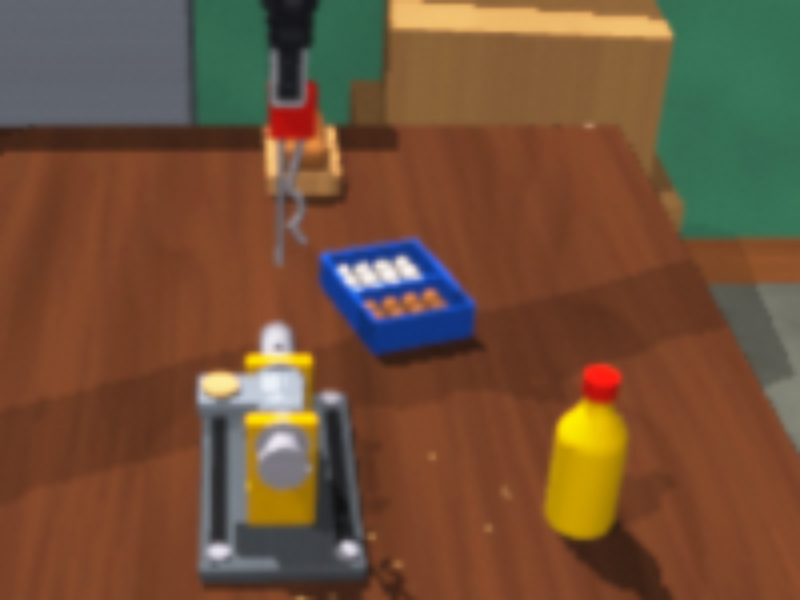

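View pics/c4.png

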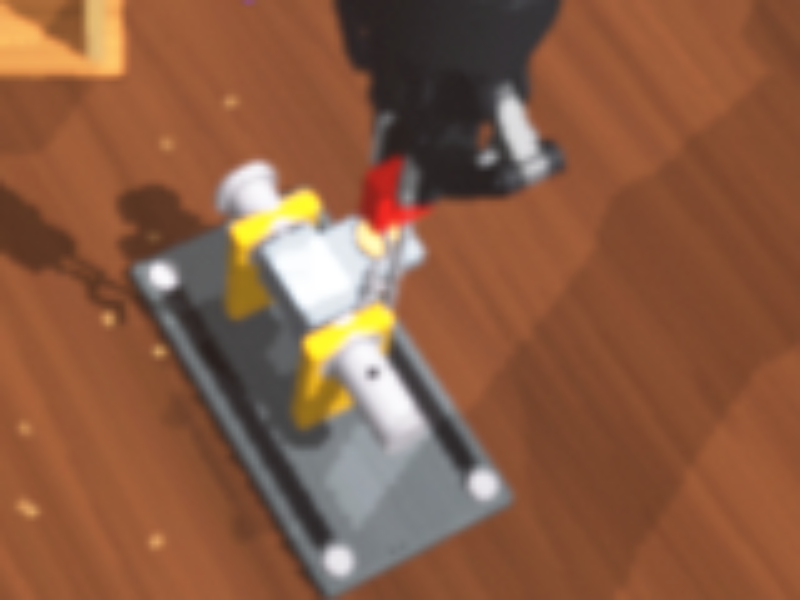

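The wrist view shows the hole at about (323,167) and the leg tip at about (323,182). The scene view shows the hole at crop (373,372), which is pixel (364.6,244.4). I'll work out both positions.

```bash
python3 - <<'E'
from h import *
im=cv2.imread('pics/w4.png');cv2.imwrite('pics/w4c.png',cv2.resize(im[105:225,195:385],None,fx=4.2,fy=4.2,interpolation=2))
E
```

```text
(no output)
```

View pics/w4c.png

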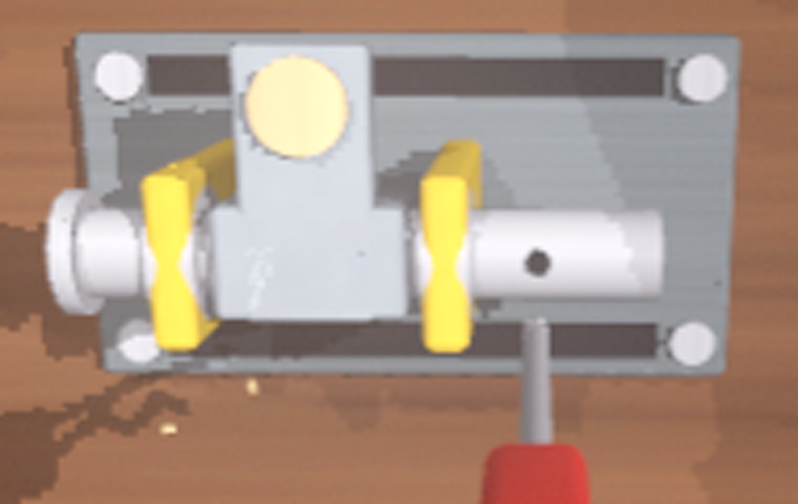

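```bash
python3 - <<'E'
from h import *
np.set_printoptions(suppress=True,precision=2)
v=np.load('w4.npy');st=dict(tcp_pos=v[:3],orientation=v[3:]);T=R.from_rotvec(v[3:]).as_matrix()
f=lambda c:np.array(c)/4.2+[195,105]-0.4
tl=lambda X:(X-v[:3])@T
h=pix('wrist',f([[537.5,262]]),92,st);print('hole w',h,tl(h),'scene',pix('scene',[[364.6-.4,244.4-.4]],92))
P=pix('wrist',f([[77,35],[741,39],[725,376],[105,373]]),12,st);print('plate',P,tl(P))
t=pix('wrist',f([[536.5,320]]),v[2]-108,st);print('tip',t,tl(t))
# predicted hole top end
print('pin end',pix('wrist',f([[662,253]]),88,st), 'pin axis y line', pix('wrist',f([[600,253]]),92,st))
pred=v[:3]+T@np.array([6.3,0,108]);print('pred tip',pred,(proj('wrist',pred[None],st)-[195,105])*4.2)
g=np.array([[480,445],[590,445]]);print('grip end@ bottom',tl(pix('wrist',f(g),v[2]+20,st)))
E
```

```text
hole w [[557.41 155.73  92.  ]] [[  5.3    1.28 172.7 ]] scene [[557.99 155.05  92.  ]]
plate [[502.61  14.78  12.  ]
 [504.43 218.13  12.  ]
 [612.02 217.33  12.  ]
 [610.6   13.23  12.  ]] [[  59.55 -139.72  253.  ]
 [  58.33   63.63  252.7 ]
 [ -49.27   63.15  252.51]
 [ -48.44 -140.95  252.81]]
tip [[556.51 155.5  156.69]] [[  6.32   0.94 108.01]]
pin end [[555.91 188.09  88.  ]] pin axis y line [[555.1  171.78  92.  ]]
pred tip [556.53 154.56 156.7 ] [[530.3  318.43]]
grip end@ bottom [[ 24.73  -5.38 -19.95]
 [ 24.74   6.6  -19.97]]
```

```bash
python3 -m jog '[{"claw":255,"offset":[-0.001,0,0.015],"rotation":[0,0,0]},{"claw":255,"offset":[-0.001,0,0.03],"rotation":[0,0,0]},{"claw":255,"offset":[-0.001,0,0.045],"rotation":[0,0,0]},{"claw":255,"offset":[-0.001,0,0.053],"rotation":[0,0,0]},{"claw":255,"offset":[-0.001,0,0.053],"rotation":[0,0,0]}]'
python3 -m jog '[{"claw":255,"offset":[0,0,0],"rotation":[0,0,0]},{"claw":255,"offset":[0,0,0],"rotation":[0,0,0]},{"claw":255,"offset":[0,0,0],"rotation":[0,0,0]},{"claw":255,"offset":[0,0,0],"rotation":[0,0,0]},{"claw":255,"offset":[0,0,0],"rotation":[0,0,0]}]'
python3 - <<'E'
from h import *
s=sensors.get_state();im=camera('wrist');print(s['clock'],s['tcp_pos'],s['orientation'],s['wrist_force'])
np.save('w5.npy',np.r_[s['tcp_pos'],s['orientation']])
sc=camera('scene');cv2.imwrite('pics/c5r.png',sc);cv2.imwrite('pics/w5r.png',im)
a=cv2.resize(im[110:230,250:390],(700,600),interpolation=2);cv2.imwrite('pics/w5.png',a)
cv2.imwrite('pics/c5.png',cv2.resize(sc[190:290,310:420],(660,600),interpolation=2))
sd=camera('side');cv2.imwrite('pics/s5.png',cv2.resize(sd[90:240,250:400],(600,600),interpolation=2))
E
```

```text
clock: 4.9
tcp_pos: [563.1, 155.4, 210.8]
orientation: [-0.003, -3.138, 0.002]
wrist_force: [-0.8, 0.2, -0.7]
grip_width: 0.139
clock: 5.32
tcp_pos: [564.2, 156.9, 213.6]
orientation: [0.001, 3.141, 0.001]
wrist_force: [0.9, 0.5, 0.1]
grip_width: 0.142
5.3167 [564.2250551  156.9106522  213.57041277] [1.14321657e-03 3.14061481e+00 5.97815260e-04] [0.92566828 0.49591022 0.07986556]
```

View pics/w5.png

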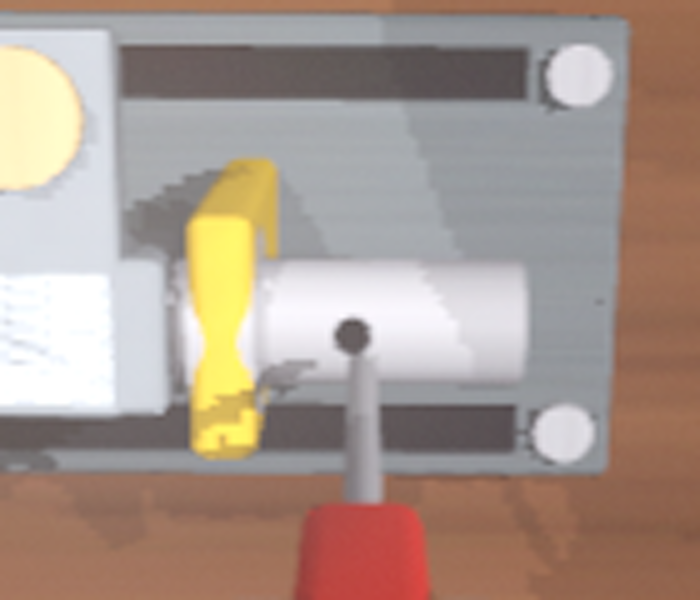

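View pics/c5.png

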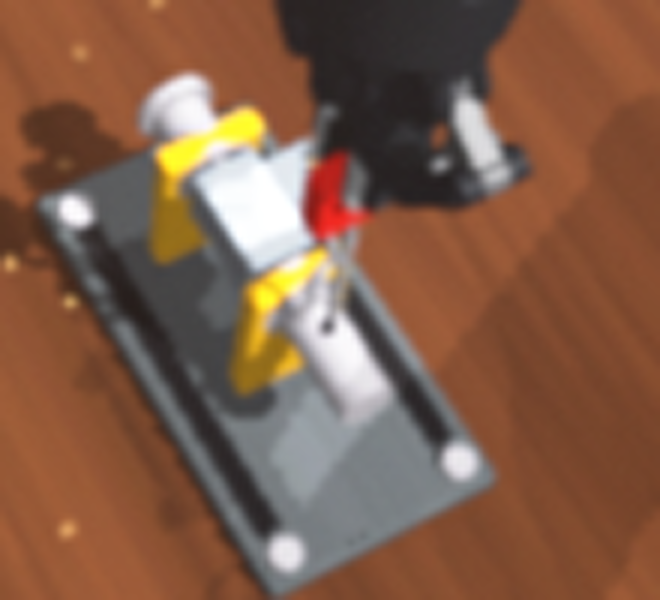

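View pics/s5.png

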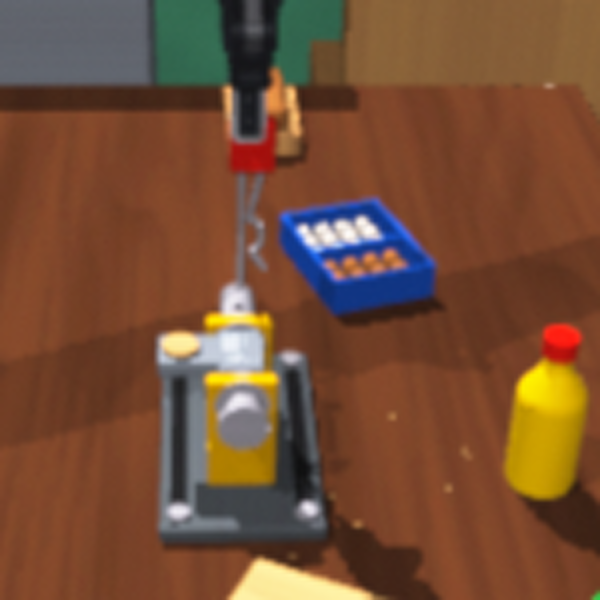

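The tip is about 13 mm above the pin. In the wrist crop the hole is at (352,336) and the leg at (363,358), so the leg is slightly too far toward +y.

```bash
python3 - <<'E'
from h import *
np.set_printoptions(suppress=True,precision=2)
v=np.load('w5.npy');st=dict(tcp_pos=v[:3],orientation=v[3:]);T=R.from_rotvec(v[3:]).as_matrix()
f=lambda c:np.array(c)/5+[250,110]-0.4
tl=lambda X:(X-v[:3])@T
h=pix('wrist',f([[352,336]]),92,st);print('hole w',h,tl(h))
print('hole scene crop0',pix('scene',[[364.2,244.0]],92))
for p in ([364,354],[363,420],[363,480]):
  pass
for dy in (0,0.6,1.0,1.4):
  L=np.array([[6.3,dy,108],[6.3,dy,60],[6.3,dy,20]])@T.T+v[:3]
  print(dy,(proj('wrist',L,st)+.4-[250,110])*5)
t=pix('wrist',f([[363,354]]),v[2]-108,st);print('tip',t,tl(t))
# tip in scene: 
print('pred tip scene crop',(proj('scene',t)+.4-[310,190])*6)
E
```

```text
hole w [[557.68 155.78  92.  ]] [[  6.66  -1.19 121.56]]
hole scene crop0 [[557.99 155.05  92.  ]]
0 [[358.29 356.07]
 [357.56 437.48]
 [356.67 536.58]]
0.6 [[361.72 356.08]
 [361.7  437.48]
 [361.68 536.58]]
1.0 [[364.   356.08]
 [364.46 437.48]
 [365.01 536.58]]
1.4 [[366.29 356.08]
 [367.22 437.49]
 [368.35 536.59]]
tip [[557.65 157.78 105.57]] [[  6.68   0.82 107.99]]
pred tip scene crop [[335.51 316.51]]
```

```bash
python3 -m jog '[{"claw":255,"offset":[0,-0.002,0],"rotation":[0,0,0]},{"claw":255,"offset":[0,-0.002,0.003],"rotation":[0,0,0]},{"claw":255,"offset":[0,-0.002,0.006],"rotation":[0,0,0]},{"claw":255,"offset":[0,-0.002,0.009],"rotation":[0,0,0]},{"claw":255,"offset":[0,-0.002,0.009],"rotation":[0,0,0]}]'
python3 -m jog '[{"claw":255,"offset":[0,0,0],"rotation":[0,0,0]},{"claw":255,"offset":[0,0,0],"rotation":[0,0,0]},{"claw":255,"offset":[0,0,0],"rotation":[0,0,0]}]'
python3 - <<'E'
from h import *
s=sensors.get_state();im=camera('wrist');print(s['clock'],s['tcp_pos'],s['orientation'],s['wrist_force'])
np.save('w6.npy',np.r_[s['tcp_pos'],s['orientation']])
sc=camera('scene')
o=np.zeros((600,800,3),np.uint8)
o[:,:400]=cv2.resize(im[140:230,290:350],(400,600),interpolation=2);o[:,400:]=cv2.resize(sc[215:275,345:385],(400,600),interpolation=2)
cv2.imwrite('pics/x6.png',o)
E
```

```text
clock: 5.88
tcp_pos: [563.5, 154.6, 202.8]
orientation: [-0.001, -3.14, 0.001]
wrist_force: [0.2, -0.1, -0.8]
grip_width: 0.142
clock: 6.13
tcp_pos: [564.0, 154.8, 204.0]
orientation: [0.001, 3.141, 0.0]
wrist_force: [0.5, -1.0, -1.0]
grip_width: 0.143
6.1333 [564.03293113 154.82336462 204.01982817] [1.04730733e-03 3.14146703e+00 2.17058277e-04] [ 0.51400491 -1.01105963 -1.01902254]
```

View pics/x6.png

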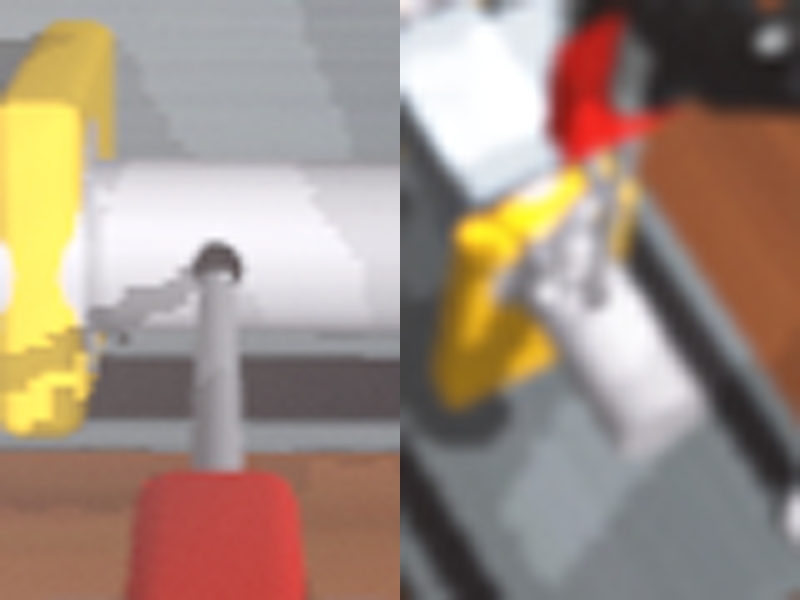

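The leg and hole are laterally in line in the wrist crop, both at x≈217. I'll check the depth direction numerically.

```bash
python3 - <<'E'
from h import *
np.set_printoptions(suppress=True,precision=2)
v=np.load('w6.npy');st=dict(tcp_pos=v[:3],orientation=v[3:]);T=R.from_rotvec(v[3:]).as_matrix()
f=lambda c:np.array(c)/6.667+[290,140]-0.4
tl=lambda X:(X-v[:3])@T
print('hole',tl(pix('wrist',f([[216,264]]),92,st)),'tip',tl(pix('wrist',f([[217,275]]),v[2]-108,st)))
E
```

```text
hole [[  6.76   0.65 112.02]] tip [[  6.27   0.78 108.  ]]
```

```bash
python3 -m jog '[{"claw":255,"offset":[0,0,0.002],"rotation":[0,0,0]},{"claw":255,"offset":[0,0,0.004],"rotation":[0,0,0]},{"claw":255,"offset":[0,0,0.006],"rotation":[0,0,0]},{"claw":255,"offset":[0,0,0.008],"rotation":[0,0,0]},{"claw":255,"offset":[0,0,0.008],"rotation":[0,0,0]}]'
```

```text
clock: 6.65
tcp_pos: [563.7, 154.6, 195.2]
orientation: [-0.001, -3.141, 0.0]
wrist_force: [0.0, 0.3, -0.8]
grip_width: 0.142
```

```bash
python3 -m jog '[{"claw":255,"offset":[0,0,0.003],"rotation":[0,0,0]},{"claw":255,"offset":[0,0,0.006],"rotation":[0,0,0]},{"claw":255,"offset":[0,0,0.009],"rotation":[0,0,0]},{"claw":255,"offset":[0,0,0.010],"rotation":[0,0,0]},{"claw":255,"offset":[0,0,0.010],"rotation":[0,0,0]}]'
python3 - <<'E'
from h import *
s=sensors.get_state();im=camera('wrist');print(s['clock'],s['tcp_pos'],s['orientation'],s['wrist_force'],s['ft_torque'])
sc=camera('side')
o=np.zeros((600,800,3),np.uint8)
o[:,:400]=cv2.resize(im[140:230,290:350],(400,600),interpolation=2);o[:,400:]=cv2.resize(sc[120:180,295:335],(400,600),interpolation=2)
cv2.imwrite('pics/x7.png',o)
E
```

```text
clock: 7.07
tcp_pos: [563.7, 154.7, 185.4]
orientation: [-0.001, -3.141, 0.0]
wrist_force: [0.0, -0.4, -0.9]
grip_width: 0.142
7.0667 [563.74796855 154.67252483 185.39728554] [-1.18866505e-03 -3.14084674e+00  2.32406198e-04] [ 0.01533879 -0.44713255 -0.8905161 ] [0.01831122 0.02680452 0.01570883]
```

View pics/x7.png

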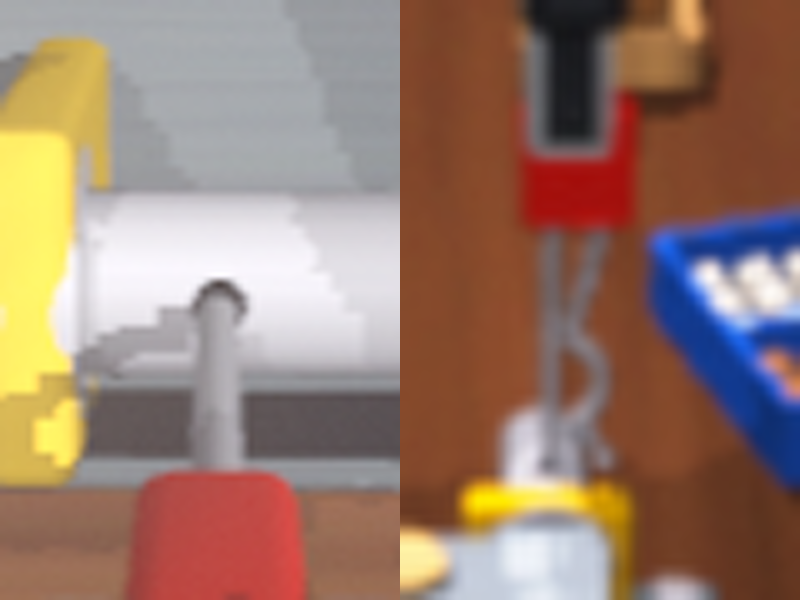

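The leg is inside the hole in both views, with no side force. I'll carry on down slowly.

```bash
python3 -m jog '[{"claw":255,"offset":[0,0,0.003],"rotation":[0,0,0]},{"claw":255,"offset":[0,0,0.006],"rotation":[0,0,0]},{"claw":255,"offset":[0,0,0.009],"rotation":[0,0,0]},{"claw":255,"offset":[0,0,0.012],"rotation":[0,0,0]},{"claw":255,"offset":[0,0,0.015],"rotation":[0,0,0]}]'
python3 -m jog '[{"claw":255,"offset":[0,0,0.0015],"rotation":[0,0,0]},{"claw":255,"offset":[0,0,0.003],"rotation":[0,0,0]},{"claw":255,"offset":[0,0,0.0045],"rotation":[0,0,0]},{"claw":255,"offset":[0,0,0.006],"rotation":[0,0,0]}]'
```

```text
clock: 7.58
tcp_pos: [563.9, 154.7, 170.5]
orientation: [-0.001, -3.141, -0.0]
wrist_force: [0.2, 0.4, 1.3]
grip_width: 0.141
clock: 7.92
tcp_pos: [564.9, 155.2, 166.6]
orientation: [0.001, 3.139, 0.001]
wrist_force: [-2.9, 0.8, 13.8]
grip_width: 0.14
```

```bash
python3 -m jog '[{"claw":255,"offset":[0,0,0.001],"rotation":[0,0,0]},{"claw":255,"offset":[0,0,0.002],"rotation":[0,0,0]}]'
python3 -m jog '[{"claw":255,"offset":[0,0,0.001],"rotation":[0,0,0]},{"claw":255,"offset":[0,0,0.002],"rotation":[0,0,0]}]'
```

```text
clock: 8.08
tcp_pos: [564.8, 155.3, 164.7]
orientation: [0.001, 3.139, 0.002]
wrist_force: [-1.7, -1.2, 10.9]
grip_width: 0.147
clock: 8.25
tcp_pos: [565.0, 155.4, 163.0]
orientation: [0.001, 3.138, 0.002]
wrist_force: [-2.4, -0.3, 12.5]
grip_width: 0.142
```

Force is steady at about 11–13 N and the clip is still moving down. Continuing in small steps.

```bash
python3 -m jog '[{"claw":255,"offset":[0,0,0.001],"rotation":[0,0,0]},{"claw":255,"offset":[0,0,0.002],"rotation":[0,0,0]},{"claw":255,"offset":[0,0,0.003],"rotation":[0,0,0]}]'
python3 - <<'E'
from h import *
im=camera('wrist');sc=camera('side')
o=np.zeros((600,800,3),np.uint8)
o[:,:400]=cv2.resize(im[140:230,290:350],(400,600),interpolation=2);o[:,400:]=cv2.resize(sc[120:180,295:335],(400,600),interpolation=2)
cv2.imwrite('pics/x8.png',o)
E
```

```text
clock: 8.5
tcp_pos: [564.5, 155.3, 159.2]
orientation: [0.001, 3.14, 0.001]
wrist_force: [-2.1, 0.5, 4.2]
grip_width: 0.141
```

View pics/x8.png

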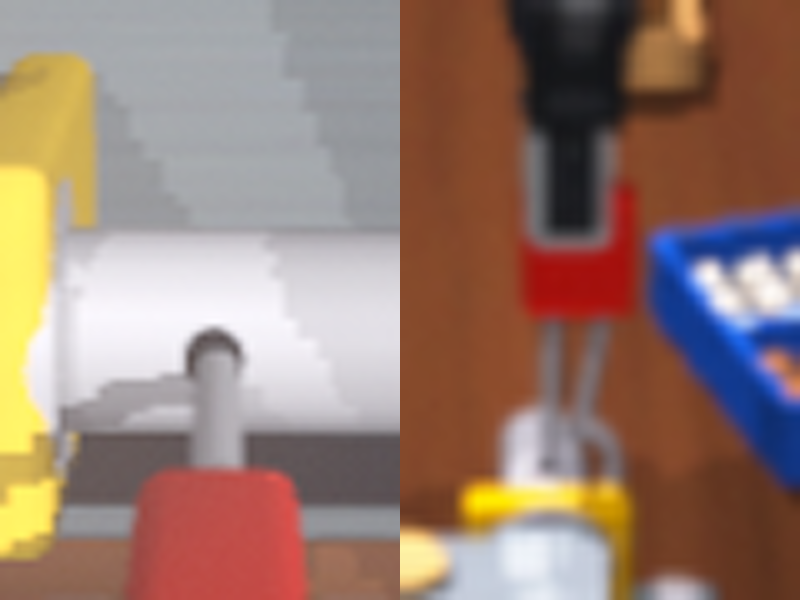

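```bash
python3 -m jog '[{"claw":255,"offset":[0,0,0.0015],"rotation":[0,0,0]},{"claw":255,"offset":[0,0,0.003],"rotation":[0,0,0]},{"claw":255,"offset":[0,0,0.0045],"rotation":[0,0,0]},{"claw":255,"offset":[0,0,0.006],"rotation":[0,0,0]}]'
python3 -m jog '[{"claw":255,"offset":[0,0,0.001],"rotation":[0,0,0]},{"claw":255,"offset":[0,0,0.002],"rotation":[0,0,0]}]'
```

```text
clock: 8.93
tcp_pos: [564.0, 154.8, 151.9]
orientation: [0.001, 3.141, 0.0]
wrist_force: [-0.3, 0.5, 2.2]
grip_width: 0.143
clock: 9.1
tcp_pos: [563.8, 154.6, 149.3]
orientation: [-0.001, -3.141, 0.0]
wrist_force: [0.8, -0.1, 1.3]
grip_width: 0.142
```

```bash
python3 -m jog '[{"claw":255,"offset":[0,0,0.001],"rotation":[0,0,0]},{"claw":255,"offset":[0,0,0.002],"rotation":[0,0,0]}]'
python3 -m jog '[{"claw":255,"offset":[0,0,0.001],"rotation":[0,0,0]},{"claw":255,"offset":[0,0,0.001],"rotation":[0,0,0]}]'
```

```text
clock: 9.27
tcp_pos: [563.8, 154.5, 147.4]
orientation: [-0.001, -3.141, 0.0]
wrist_force: [-0.4, 0.2, -0.4]
grip_width: 0.138
clock: 9.43
tcp_pos: [563.7, 154.6, 146.3]
orientation: [-0.001, -3.141, 0.0]
wrist_force: [0.7, 0.2, -1.6]
grip_width: 0.144
```

```bash
python3 -m jog '[{"claw":255,"offset":[0,0,0.0005],"rotation":[0,0,0]},{"claw":255,"offset":[0,0,0.001],"rotation":[0,0,0]},{"claw":255,"offset":[0,0,0.001],"rotation":[0,0,0]}]'
python3 -m jog '[{"claw":255,"offset":[0,0,0.0005],"rotation":[0,0,0]},{"claw":255,"offset":[0,0,0.001],"rotation":[0,0,0]},{"claw":255,"offset":[0,0,0.001],"rotation":[0,0,0]}]'
```

```text
clock: 9.68
tcp_pos: [563.8, 154.7, 145.8]
orientation: [-0.001, -3.141, -0.0]
wrist_force: [0.4, -0.4, -0.8]
grip_width: 0.14
clock: 9.93
tcp_pos: [564.1, 154.8, 145.2]
orientation: [0.001, 3.141, 0.0]
wrist_force: [-1.3, -0.5, 1.9]
grip_width: 0.142
```

```bash
python3 -m jog '[{"claw":255,"offset":[0,0,0.0005],"rotation":[0,0,0]},{"claw":255,"offset":[0,0,0.001],"rotation":[0,0,0]},{"claw":255,"offset":[0,0,0.001],"rotation":[0,0,0]}]'
python3 -m jog '[{"claw":255,"offset":[0,0,0.0005],"rotation":[0,0,0]},{"claw":255,"offset":[0,0,0.0005],"rotation":[0,0,0]}]'
python3 - <<'E'
from h import *
im=camera('wrist');sc=camera('side');print(sensors.get_state()['wrist_force'])
o=np.zeros((600,800,3),np.uint8)
o[:,:400]=cv2.resize(im[140:230,290:350],(400,600),interpolation=2);o[:,400:]=cv2.resize(sc[120:180,295:335],(400,600),interpolation=2)
cv2.imwrite('pics/x9.png',o)
E
```

```text
clock: 10.18
tcp_pos: [564.4, 155.0, 144.9]
orientation: [0.001, 3.14, 0.001]
wrist_force: [-1.2, -0.2, 7.6]
grip_width: 0.141
clock: 10.35
tcp_pos: [564.6, 155.0, 144.8]
orientation: [0.001, 3.14, 0.001]
wrist_force: [-2.2, -0.6, 8.5]
grip_width: 0.14
[-2.27129794 -0.49342082  8.61834546]
```

View pics/x9.png

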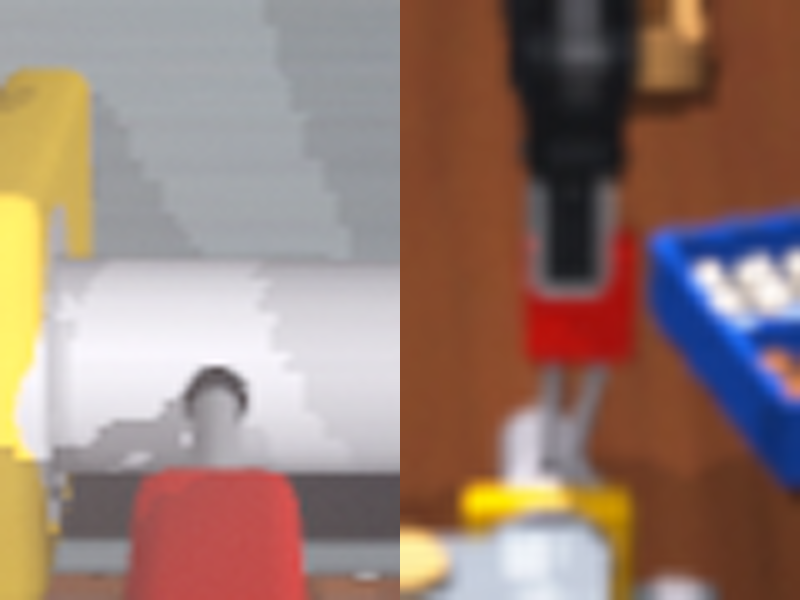

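It has come to a firm stop: TCP 144.8, about 8.6 N, so origin is at about 130 mm. I'll ease off, open the jaws and retreat upward.

```bash
python3 -m jog '[{"claw":255,"offset":[0,0,-0.001],"rotation":[0,0,0]},{"claw":200,"offset":[0,0,-0.001],"rotation":[0,0,0]},{"claw":150,"offset":[0,0,-0.001],"rotation":[0,0,0]},{"claw":120,"offset":[0,0,-0.001],"rotation":[0,0,0]},{"claw":100,"offset":[0,0,-0.001],"rotation":[0,0,0]}]'
python3 -m jog '[{"claw":90,"offset":[0,0,0],"rotation":[0,0,0]},{"claw":90,"offset":[0,0,-0.01],"rotation":[0,0,0]},{"claw":90,"offset":[0,0,-0.03],"rotation":[0,0,0]},{"claw":90,"offset":[0,0,-0.06],"rotation":[0,0,0]},{"claw":90,"offset":[0,0,-0.09],"rotation":[0,0,0]}]'
python3 -m jog '[{"claw":90,"offset":[0,0,-0.03],"rotation":[0,0,0]},{"claw":90,"offset":[0,0,-0.04],"rotation":[0,0,0]},{"claw":90,"offset":[0,0,-0.04],"rotation":[0,0,0]},{"claw":90,"offset":[0,0,-0.04],"rotation":[0,0,0]}]'
python3 - <<'E'
from h import *
s=sensors.get_state();print(s['tcp_pos'],s['wrist_force'],s['qd'])
np.save('w10.npy',np.r_[s['tcp_pos'],s['orientation']])
im=camera('wrist');sd=camera('side');sc=camera('scene')
for n,i in(('w',im),('s',sd),('c',sc)):cv2.imwrite(f'pics/{n}10r.png',i)
o=np.zeros((600,800,3),np.uint8)
o[:,:400]=cv2.resize(sc[195:285,320:380],(400,600),interpolation=2);o[:,400:]=cv2.resize(sd[135:195,290:330],(400,600),interpolation=2)
cv2.imwrite('pics/x10.png',o)
E
```

```text
clock: 10.87
tcp_pos: [563.9, 154.7, 144.1]
orientation: [-0.001, -3.141, 0.0]
wrist_force: [0.1, 0.0, -0.1]
grip_width: 0.605
clock: 11.28
tcp_pos: [563.4, 154.6, 235.5]
orientation: [-0.001, -3.14, 0.0]
wrist_force: [0.9, -0.1, -0.4]
grip_width: 0.647
clock: 11.62
tcp_pos: [564.2, 154.8, 274.9]
orientation: [0.001, 3.14, 0.001]
wrist_force: [-0.5, -0.1, -0.6]
grip_width: 0.645
[564.16122086 154.8400687  274.94893924] [-0.45013631 -0.0826167  -0.6161823 ] [-1.27780947e-03  2.46764488e-02  2.33087475e-03  4.30604464e-02
  1.38981527e-06 -9.36047978e-03 -2.12546700e-03]
```

View pics/x10.png

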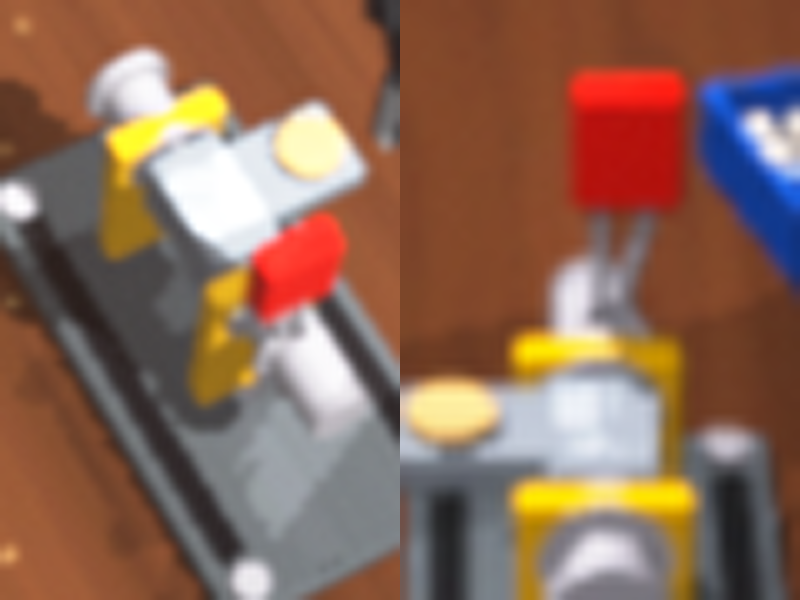

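View pics/w10r.png

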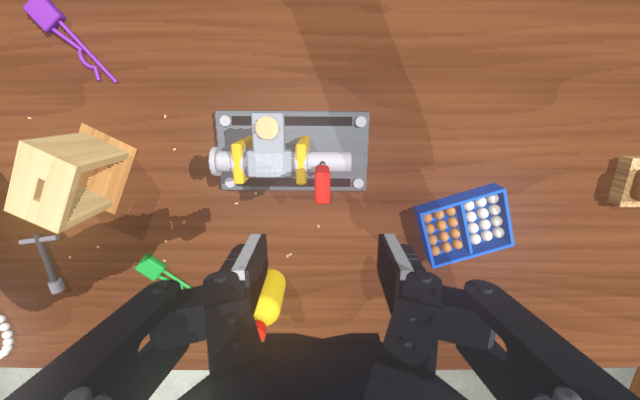

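The clip stands upright on the pin with the jaws clear, and the other items have not moved. I'll check its height against the projection for fully home.

```bash
python3 - <<'E'
from h import *
np.set_printoptions(suppress=True,precision=1)
for z in (126,130,134,138):
  X=[[550,148.3,z],[580,148.3,z],[550,148.3,z+36],[550,162.3,z+36],[580,162.3,z+36]]
  print(z,'side',((proj('side',X)+.5-[290,135])*10).tolist(),)
  X=[[550,148,z+36],[550,162,z+36],[580,162,z+36],[580,162,z]]
  print('   scene',((proj('scene',X)+.5-[320,195])*6.667).tolist())
E
```

```text
126 side [[171.78236101244238, 223.41769150120598], [282.1964007415926, 222.48835699144507], [172.37111498897832, 106.05547268756311], [170.84600778801587, 80.7879222270094], [282.3834538100897, 80.08433063051626]]
   scene [[327.95213381822634, 212.20367131420008], [350.4044785407239, 245.00061235609977], [273.50370297202824, 283.6471544399782], [263.80803510814616, 330.9900538178233]]
130 side [[171.8461143344996, 210.62588020279009], [282.5246737766622, 209.7153080985808], [172.43866668069586, 92.6984868212395], [170.90929895803015, 67.52574624810876], [282.7154531244429, 66.84246308514957]]
   scene [[329.2555238805603, 206.563134477856], [351.801348600625, 239.4436175504963], [274.6217616541538, 278.1875664252569], [264.85379452505083, 325.8838942066868]]
134 side [[171.91027525368895, 197.77290900937174], [282.8545177032271, 196.88129517669694], [172.50665906428537, 79.27660922860554], [170.97300621789998, 54.19996914549358], [283.049049491525, 53.53720276799265]]
   scene [[330.5686562108104, 200.88038477048846], [353.20873396954033, 233.84473920084645], [275.7483130061848, 272.6864601615699], [265.90723571283365, 320.74018485828975]]
138 side [[171.97484729066161, 184.85837595002636], [283.18594286028485, 183.98591828183783], [172.5750960203169, 65.78940905956955], [171.03713323774627, 40.81017463211367], [283.38425340958963, 40.168135523086335]]
   scene [[331.89164030830506, 195.154947142767], [354.62675368507126, 228.20350257736865], [276.88345405067173, 267.14336078412316], [266.9684435343608, 315.55851048517076]]
```

The side view has the grip's underside at row ~209 and its top far edge at ~70. The z=130 model predicts 210 and 67, so the clip is fully home.

```bash
python3 -c "
from station import *
print(workorder.close_job(), sensors.get_state()['clock'])"
```

```text
the job is handed in; nothing more can be done
the job is handed in; nothing more can be done
```

The red R-clip is on the jig's pivot pin, fully home, and I let go of it before handing the job in at about 12 s on the clock. I lifted it straight out of the rack and found the pin's hole with the wrist and scene cameras. The straight leg went into the hole with no noticeable force.

- **Pressing:** the most I read while pushing the bent leg over the pin was 13.8 N, slightly above the 5–12 N expected but well under 30 N. The force then fell to about 0, and the clip came to a firm stop at about 8.5 N.
- **Height:** in the side view the released grip's edges match an origin height of 130 mm, to about 1 mm.
- **Closure:** I had no direct reading of how far the bent leg had closed. I judged it from the drop in force and the seated height.
- **Surroundings:** the jaws were clear of the clip, and the other things in view had not moved.

None of the checks failed. The wrist and scene cameras differed by about 0.7 mm on the hole position.

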